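# Clear the bench block and hold the ring mandrel level over it

## Robot

A 7-joint arm with a two-finger parallel gripper is mounted at the origin on the work surface. World frame = base frame: x ahead of the robot, y to its left, z up, the work surface at z = 0. Lengths are in mm, angles in rad, forces in N, time in s.
With the tool pointing down it reaches from about 400 to 875 mm from the base axis. Payload 4.4 kg.
Tool frame: the origin (TCP) lies on the centre line of the jaws, within the pads' length; the fingertips stand 25 mm ahead of it and the grasp point (between the pads) lies 6 mm ahead of it; x points along the fingers, y is the direction in which the jaws open and shut, and the axes are right-handed (so a half turn about x gives the same grasp; the last joint's range is limited). The gripper opens to 85 mm and grips with 20 to 120 N. Pads are 22 mm wide; open, the fingers measure 114 mm over their backs; the gripper's body (76 mm by 85 mm) begins 54 mm behind the grasp point. The pads swing forward as they close: fully open they stand 13 mm farther back than shut.
Start: joints at [1.253, 0.628, 0.038, 1.517, -0.027, 0.996, -0.02], TCP at [161.972, -629.51, 256.313] pointing down, gripper open.
Joint ranges: [-3.06, 3.06], [-0.37, 2.12], [-1.25, 1.32], [0.18, 2.47], [-1.1, 4.24], [0.23, 1.98], [-2.94, 2.94]. Speed limits (rad/s): [2.57, 2.57, 3.14, 3.14, 3.14, 3.14, 3.14].

## Interface

Orientations are given as [roll, pitch, yaw] about the fixed x, y, z axes, in that order (R = Rz(yaw) Ry(pitch) Rx(roll)).
In Python, from cell import * gives the robot as it stands. The module is installed in compiled form; this text tells all that it offers.
- The arm moves only by the tool jog_arm, never from a script. Its argument "series" is a list of rows, each a list of 3 entries, a list of its own where there are three numbers: the turn, a rotation vector about the tool's x, y, z in degrees, then the shift along the tool's x, y, z in mm, then the gripper's target within -1 to 1 (shut at 1, half-way at 0, fully open at -1). In form: [[[rx, ry, rz], [dx, dy, dz], hand], ...]. A call has 1 to 8 rows; each row shifts and turns the commanded pose from where the row before left it, along the tool's axes as they then stand; what a row does not reach is not made up. A row lasts 1/8 s, in which the tool goes at most 62.5 mm and 10.7 degrees, less where a joint would pass 70% of its speed; a pose out of reach is approached as far as the arm can. A call is refused whole if a number of a shift passes 62.5 or a number of a turn 10.7, either way. A call with a gripper value outside its range is refused whole. The fingers move at their own pace and stop on an object; the grip force is fixed at half the most. Time passes only in rows, so rows that do not move let the fingers close. It gives the time, the measured TCP pose, the force and the opening at its end, in the units of the state.
- read_state(): the state, without advancing time (a new reading comes with each control period).
- get_image(name): name is "scene" or "top" or "wrist"; returns a dict with "img" (400x640x3 uint8, red, green, blue), "range_z" (400x640 float32, mm along the optical axis (not along the pixel's ray), 0 where there is no reading), "fovy" (degrees; the focal length in pixels is half the picture's height over the tangent of half this angle, whatever the lens; pixels are square), "cx", "cy" (the principal point, pixels), "cam_to_world" (4x4, takes a point from camera to world coordinates). Camera axes: x right, y up, looking along -z (the intrinsics and any distortion apply to the point x, -y, -z); pixel columns grow to the right and rows downward; lengths in mm; the calibration is good to about 2 mm. A picture is of the moment at which its call begins.
- finish_job(): hands the job in, once; it reports no verdict.
The state is a dict: "clock": time; "qpos": joint angles; "qd": joint speeds; "tau": joint torques, N m; "eef_pos": TCP position; "tool_rot": TCP orientation; "force": force on the tool from outside, world axes, zero at the start; "torque": the same for the moment, N m; "width": finger opening in mm.
Only numpy, scipy, OpenCV 4.12 (cv2) and the standard library are available. Lean on these libraries where they do the work, as an engineer would, in place of code of your own. Each camera call takes 0.05 s, during which the arm holds its last target. There are 200 camera calls.

## Task

Clear the two wood offcuts off the steel bench block into the scrap tub. Then draw the ring mandrel out of its slanting stand, turn it level and finish while still holding it there in the gripper, with the middle of its length over the middle of the block and raised about 15 cm above the block, ready for a ring to be slipped on. Leave the other things on the bench where they are.

Things in the scene. Friction and masses are not known exactly. Their poses are not given: they have to be found in the camera images.
- bench_block: fixed square steel block, 120 x 120 x 25 mm, on a black rubber pad 144 x 144 x 8 mm; its top face is 33 mm above the table. Origin: centre of the pad's underside, on the table; x and y along the sides, z up.
- block_top (a point): centre of the bench block's top face, 33 mm above the table
- offcut_block: loose pale wood offcut, a small brick 22 (x) x 36 (y) x 24 (z) mm, about 20 g, lying on the bench block; origin: centre of its underside, z up
- offcut_stub: loose pale wood dowel stub, a cylinder 24 mm in diameter, 26 mm high, about 20 g, standing on end on the bench block; origin: centre of its underside, z up
- tub: fixed open scrap tub of white plastic, outside 130 (x) x 170 (y) x 55 (z) mm, walls 4 mm; origin: centre of its underside, z up
- stand: fixed wooden stand: foot 150 (x) x 100 (y) x 12 mm; between two cheeks 62 mm high a 60 x 60 x 75 mm block tilted so that its bore leans 40 degrees from vertical towards the stand's +x; its highest edge is 107 mm above the table. Bore 18 mm square, 62 mm deep. Origin: centre of the foot's underside, z up
- stand_mouth (a point): centre of the bore's mouth: 24 mm towards the stand's +x from its origin, 87 mm above the table
- mandrel: ring mandrel, loose round rod 220 mm long, about 0.3 kg: steel shaft tapering from 14 mm diameter at the tip to 20 mm at 125 mm, then a straight dark wood handle, 24 mm diameter, 95 mm long. Tip on the bore's floor, few degrees of play; handle leans up and out towards the stand's +x. Origin: centre of the tip's end face; z from tip to handle. Centre of mass about 130 mm from the tip
- mandrel_tip (a point): the centre of the mandrel's narrow end face (its origin)
- mandrel_mid (a point): the middle of the mandrel's length, on its axis 110 mm from the tip
- mandrel_end (a point): the centre of the handle's end face, 220 mm from the tip
- dapping_cube: bystander: loose steel cube, 50 mm, with a round dimple on its faces; origin: centre of its underside
- mallet_head: bystander: loose wooden mallet head, a standing barrel 52 mm in diameter, 72 mm high; origin: centre of its underside
- jar: bystander: small loose amber glass jar with a black cap, 32 mm in diameter, 50 mm high; origin: centre of its underside

How it is judged:
By the outcome, as a careful person would: the job done as asked, in the order asked, and still so for the second after the job is handed in, while the arm keeps its last pose, push and grip.
It also fails if it takes over 61 s, if anything falls off the work surface, if the arm or the gripper's body presses on something with over 40 N, if the wrist force passes 120 N, or if a joint passes its speed limit or range.

## Working session

There is one attempt and no reset: what is moved stays moved. The work goes in short steps, Python scripts to look and compute and a tool call to move; the robot and the scene stay as the last step left them, time stands still between calls to the robot, and variables do not carry over. Pictures are saved under pics/ and viewed, about 8 in all and at most 12, crops included, and the job is handed in when it is done.

Besides the shell and the picture viewer there is one more tool, called after ">>>" as name(argument=value, ...), one argument or row to a line, values as JSON. jog_arm: Moves the arm, as the interface text tells. Its arguments: {"type":"object","properties":{"series":{"type":"array"}},"required":["series"]}

```bash
mkdir -p pics; ls; python3 - <<'E'
from cell import *
import cv2,numpy as np
s=read_state();print({k:np.round(v,3) for k,v in s.items()})
for n in ["scene","top"]:
    d=get_image(n);cv2.imwrite(f"pics/{n}0.png",d["img"][:,:,::-1]);np.savez(f"pics/{n}0.npz",**d)
    print({k:(v if k!="cam_to_world" else np.round(v,3)) for k,v in d.items() if k not in("img","range_z")})
E
```

```text
pics
{'clock': np.float64(0.0), 'qpos': array([ 1.253,  0.629,  0.038,  1.518, -0.027,  0.996, -0.02 ]), 'qd': array([ 0.001,  0.002, -0.   ,  0.   , -0.001,  0.001, -0.001]), 'tau': array([-0.0000e+00, -5.6341e+01,  1.2260e+00, -1.9344e+01,  1.1000e-02,
        1.1000e-02,  0.0000e+00]), 'eef_pos': array([ 161.806, -628.952,  255.403]), 'tool_rot': array([-1.547,  1.569,  1.847]), 'force': array([-0.036, -0.134, -0.674]), 'torque': array([-0.03 , -0.036,  0.073]), 'width': np.float64(85.352)}
{'fovy': 49.09340393041551, 'cx': 320.03154885748125, 'cy': 204.07866328641128, 'cam_to_world': array([[ 8.050000e-01, -3.880000e-01,  4.480000e-01,  1.007226e+03],
       [ 5.920000e-01,  5.560000e-01, -5.830000e-01, -5.378890e+02],
       [-2.300000e-02,  7.350000e-01,  6.780000e-01,  7.374860e+02],
       [ 0.000000e+00,  0.000000e+00,  0.000000e+00,  1.000000e+00]])}
{'fovy': 44.165104140641276, 'cx': 324.25344411592124, 'cy': 202.18718010371927, 'cam_to_world': array([[ 2.300000e-02,  9.800000e-01, -1.990000e-01,  3.789250e+02],
       [-1.000000e+00,  2.400000e-02,  5.000000e-03, -2.080300e+01],
       [ 1.000000e-02,  1.990000e-01,  9.800000e-01,  1.216376e+03],
       [ 0.000000e+00,  0.000000e+00,  0.000000e+00,  1.000000e+00]])}
```

View pics/scene0.png

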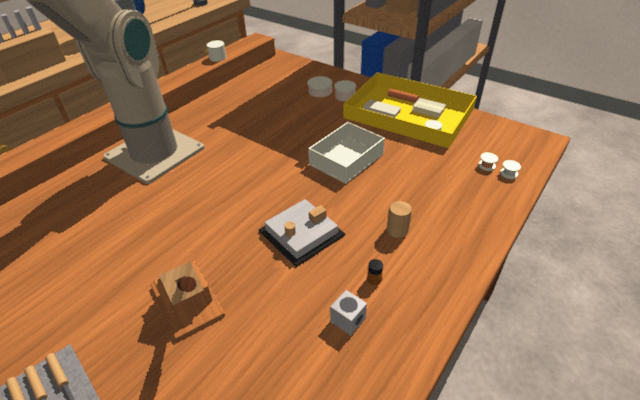

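View pics/top0.png

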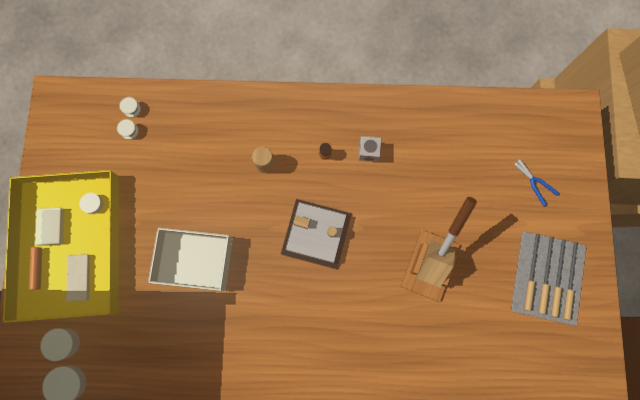

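The scene view shows the stand at about (188,300) with the mandrel seen end-on, the block at (302,230) and the tub at (347,152). In the top view the block is at (317,234), the brick at (302,222), the stub at (332,231), the tub at (190,260), and the stand at (433,265) with its handle leaning up to (470,203). I'll measure from depth.

```bash
cat > h.py <<'E'
import numpy as np,cv2
def cloud(d):
    h,w=d["range_z"].shape;f=h/2/np.tan(np.radians(float(d["fovy"]))/2)
    u,v=np.meshgrid(np.arange(w),np.arange(h));z=d["range_z"].astype(float)
    P=np.stack([(u-float(d["cx"]))/f*z,-(v-float(d["cy"]))/f*z,-z],-1)
    T=d["cam_to_world"];return P@T[:3,:3].T+T[:3,3]
def rect(P,m):
    q=P[m][:,:2].astype(np.float32);return np.round(cv2.minAreaRect(q),1) if 0 else cv2.minAreaRect(q)
E
python3 - <<'E'
from h import *
np.set_printoptions(precision=1,suppress=True)
d=np.load("pics/top0.npz");P=cloud(d)
def at(u,v,r=1):return np.median(P[v-r:v+r+1,u-r:u+r+1].reshape(-1,3),0)
for n,(u,v) in dict(block=(317,245),brick=(302,222),stub=(332,231),tubfloor=(195,262),mallet=(262,156),jar=(325,149),cube=(370,146),table1=(250,300),table2=(550,370),table3=(130,150),hend=(471,203),hb=(455,228)).items(): print(n,at(u,v))
def blob(u0,u1,v0,v1,z0,z1):
    S=P[v0:v1,u0:u1].reshape(-1,3);S=S[(S[:,2]>z0)&(S[:,2]<z1)];return S
for n,a in dict(blocktop=(280,355,195,270,28,38),pad=(280,355,195,270,4,70),offc=(280,355,195,270,48,66),tub=(140,240,220,300,45,65),stand=(395,470,225,305,6,16),standall=(395,470,225,305,6,110)).items():
    S=blob(*a)
    print(n,len(S),np.round(np.hstack([np.ravel(x) for x in cv2.minAreaRect(S[:,:2].astype(np.float32))]),1),S.mean(0))
# handle points
S=blob(435,490,190,260,112,260);print(len(S),S.min(0),S.max(0))
c=S.mean(0);_,s,V=np.linalg.svd(S-c);print(c,V[0],s)
# top pic crop
im=d["img"][:,:,::-1];a=cv2.resize(im[190:280,270:360],None,fx=4.4,fy=4.4,interpolation=2);b=cv2.resize(im[190:310,395:490],(400,505),interpolation=2)
o=np.zeros((505,800,3),np.uint8);o[:396,:396]=a;o[:,400:]=b[:505];cv2.imwrite("pics/crop1.png",o)
E
```

```text
block [513.6 -11.8  33.9]
brick [564.9  25.1  57.2]
stub [544.3 -46.5  60.9]
tubfloor [468.2 285.5   3.1]
mallet [721.  126.1  72. ]
jar [749.4 -25.5  50.8]
cube [ 760.  -136.5   51.1]
table1 [380.2 146.7  -0.4]
table2 [ 234.2 -570.3   -0.3]
table3 [750.4 473.9  -0.4]
hend [ 589.1 -332.2  209.3]
hb [ 544.1 -312.4  155.2]
blocktop 2128 [545.2  -8.7 120.2 120.3  76.2] [542.5  -9.9  33.2]
pad 3449 [550.5 -11.7 185.3 182.7   1.1] [542.3  -9.4  27.5]
offc 226 [556.8  -6.5 104.7  23.1  73.4] [558.    0.   57.4]
tub 562 [471.8 287.5 171.5 130.   85.3] [473.9 291.5  53.5]
stand 1020 [ 477.  -296.4  192.6  181.1    1.2] [ 462.3 -276.1   11.6]
standall 2551 [ 477.  -296.4  192.6  181.1    1.2] [ 468.  -280.2   49.7]
560 [ 507.1 -345.9  112.3] [ 605.  -297.8  214. ]
[ 558.3 -319.6  168.8] [-0.6  0.2 -0.7] [903.6 149.7  89.8]
```

View pics/crop1.png

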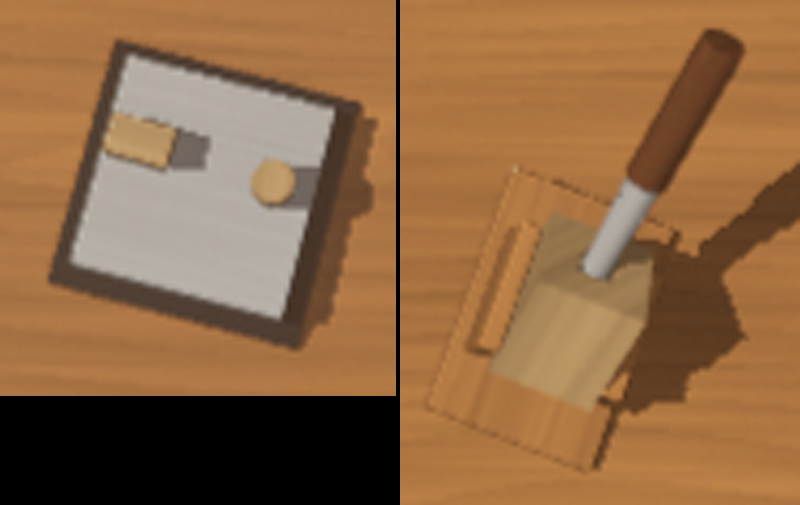

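The crop shows the brick at the block's left edge at (140,142), its long side nearly parallel to the block. The stub is at (273,183). The mandrel leaves the mouth at (597,270) and its handle ends at (722,42).

```bash
cat >> h.py <<'E'
from scipy.optimize import least_squares
from scipy.spatial.transform import Rotation as Ro
def cyl(S,r,z0,p0,p1):
    # axis x=(a+b*(z-z0)), returns point at z0 and unit axis
    b=(p1-p0)/(p1[2]-p0[2]);x0=[*(p0+b*(z0-p0[2]))[:2],b[0],b[1]]
    def res(p):
        c=np.array([p[0],p[1],z0]);a=np.array([p[2],p[3],1.]);a/=np.linalg.norm(a)
        return np.linalg.norm(np.cross(S-c,a),axis=1)-r
    o=least_squares(res,x0,loss="soft_l1");p=o.x;a=np.array([p[2],p[3],1.]);return np.array([p[0],p[1],z0]),a/np.linalg.norm(a),np.sqrt(np.mean(o.fun**2))
def toolR(x,y):
    x=np.array(x,float);x/=np.linalg.norm(x);y=np.array(y,float);y-=x*(x@y);y/=np.linalg.norm(y)
    return np.stack([x,y,np.cross(x,y)],1)
def plan(s,pos,R,n=None,step=55,ang=9):
    R0=Ro.from_euler("xyz",s["tool_rot"]);w=(R0.inv()*Ro.from_matrix(R)).as_rotvec(degrees=True);p=np.array(s["eef_pos"],float);pos=np.array(pos,float)
    m=int(np.ceil(max(np.linalg.norm(pos-p)/step,np.linalg.norm(w)/ang,1)));n=n or m
    print("rows",n,"rot/row",np.round(w/n,2),"dist",np.round(np.linalg.norm(pos-p),1))
    for i in range(n):
        Ri=R0*Ro.from_rotvec(w*(i+1)/n,degrees=True);print(np.round(Ri.inv().apply((pos-p)/n),1))
E
python3 - <<'E'
from h import *
from cell import read_state
np.set_printoptions(precision=2,suppress=True)
d=np.load("pics/top0.npz");P=cloud(d)
for n,(u0,u1,v0,v1) in dict(brick=(285,317,205,235),stub=(320,345,218,245)).items():
    S=P[v0:v1,u0:u1].reshape(-1,3);S=S[(S[:,2]>50)&(S[:,2]<66)]
    r=cv2.minAreaRect(S[:,:2].astype(np.float32));print(n,len(S),r,S.mean(0))
for nm,(u0,u1,v0,v1) in dict(top=(435,490,190,260)).items():
    S=P[v0:v1,u0:u1].reshape(-1,3);im=d["img"][v0:v1,u0:u1].reshape(-1,3).astype(int)
    k=(S[:,2]>140)&(S[:,2]<205)&(im[:,0]>im[:,2]+25);S1=S[k]
    c,a,e=cyl(S1,12,160.,np.array([545,-312,145.]),np.array([589,-332,200.]))
    print(nm,len(S1),c,a,e,"yaw",np.degrees(np.arctan2(a[1],a[0])),"lean",np.degrees(np.arccos(a[2])))
    t=(S1-c)@a
    allt=(S-c)@a; rad=np.linalg.norm(np.cross(S-c,a),axis=1);g=rad<14.5;print("t max",np.percentile(allt[g],[95,98,99.5]),"dark t min",t.min(),"end->",c+a*np.percentile(allt[g],99))
    print("mouth pt z87",c+a*((87-160)/a[2]))
s=read_state();R=Ro.from_euler("xyz",s["tool_rot"]).as_matrix();print(R)
E
```

```text
brick 140 ((566.1226196289062, 26.439376831054688), (35.3455810546875, 22.129291534423828), 77.5850830078125) [566.1   26.36  56.77]
stub 80 ((544.78466796875, -45.43632125854492), (21.969884872436523, 22.020156860351562), 44.660892486572266) [544.41 -45.78  59.14]
top 408 [ 560.75 -322.76  160.  ] [ 0.64 -0.24  0.73] 2.051663203353769 yaw -20.66922192420895 lean 42.74400129375321
t max [57.86 58.99 59.53] dark t min -36.394535954722166 end-> [ 598.42 -336.97  203.56]
mouth pt z87 [ 497.63 -298.95   87.  ]
[[-0.    0.25 -0.97]
 [ 0.   -0.97 -0.25]
 [-1.   -0.    0.  ]]
```

```bash
python3 - <<'E'
from h import *
from cell import read_state
plan(read_state(),[566,26.5,180],toolR([0,0,-1],[.977,-.215,0]),n=15)
E
```

```text
rows 15 rot/row [-4.21 -0.    0.01] dist 773.8
[  5.1 -32.8 -39.5]
[  5.1 -29.8 -41.8]
[  5.1 -26.7 -43.9]
[  5.1 -23.4 -45.7]
[  5.1 -19.9 -47.3]
[  5.1 -16.4 -48.6]
[  5.1 -12.8 -49.7]
[  5.1  -9.1 -50.5]
[  5.   -5.4 -51.1]
[  5.   -1.6 -51.3]
[  5.    2.2 -51.3]
[  5.    5.9 -51. ]
[  5.    9.6 -50.4]
[  5.   13.3 -49.6]
[  5.   16.9 -48.5]
```

>>> jog_arm(
  series=[
    [[-4.2,0,0],[5,-33,-39.5],-1],
    [[-4.2,0,0],[5,-30,-42],-1],
    [[-4.2,0,0],[5,-27,-44],-1],
    [[-4.2,0,0],[5,-23,-46],-1],
    [[-4.2,0,0],[5,-20,-47],-1],
    [[-4.2,0,0],[5,-16.5,-48.5],-1],
    [[-4.2,0,0],[5,-13,-49.5],-1],
    [[-4.2,0,0],[5,-9,-50.5],-1],
  ],
)

```text
clock: 1.1
eef_pos: [403.3, -295.0, 216.0]
tool_rot: [-1.395, 1.571, 2.586]
force: [0.3, 0.5, 1.1]
width: 85.3
```

>>> jog_arm(
  series=[
    [[-4.2,0,0],[5,-5.5,-51],-1],
    [[-4.2,0,0],[5,-1.5,-51],-1],
    [[-4.2,0,0],[5,2,-51],-1],
    [[-4.2,0,0],[5,6,-51],-1],
    [[-4.2,0,0],[5,9.5,-50.5],-1],
    [[-4.2,0,0],[5,13,-49.5],-1],
    [[-4.2,0,0],[5,17,-48.5],-1],
    [[0,0,0],[0,0,0],-1],
  ],
)

```text
clock: 2.1
eef_pos: [614.5, -0.2, 180.5]
tool_rot: [-3.129, 1.567, 1.371]
force: [0.2, -0.4, 0.5]
width: 85.8
```

```bash
python3 - <<'E'
from h import *
from cell import *
np.set_printoptions(precision=2,suppress=True)
s=read_state();print(s["clock"],s["eef_pos"],s["qpos"]);
d=get_image("wrist");cv2.imwrite("pics/w1.png",d["img"][:,:,::-1]);P=cloud(d)
S=P.reshape(-1,3);S=S[(S[:,2]>51)&(S[:,2]<66)&(abs(S[:,0]-550)<65)&(abs(S[:,1])<70)]
for k in (S[:,1]>0,S[:,1]<-10):
    if k.sum()>9: print(k.sum(),cv2.minAreaRect(S[k][:,:2].astype(np.float32)),S[k].mean(0))
plan(s,[566,26.5,61],toolR([0,0,-1],[.977,-.215,0]))
E
```

```text
2.1 [614.53  -0.18 180.54] [ 0.11  0.67 -0.25  1.69  0.21  0.8  -0.44]
1231 ((565.6309814453125, 27.900283813476562), (36.07731628417969, 22.263914108276367), 75.5196304321289) [566.41  28.58  57.2 ]
613 ((544.4696044921875, -44.40903854370117), (23.036359786987305, 22.86563491821289), 71.5008544921875) [545.41 -43.12  58.55]
rows 3 rot/row [ 0.08 -0.08  0.  ] dist 131.7
[ 39.9 -17.7  -5.2]
[ 39.9 -17.7  -5.2]
[ 39.8 -17.7  -5.2]
```

>>> jog_arm(
  series=[
    [[0,0,0],[35,-27,-8],-1],
    [[0,0,0],[35,-27,-8],-1],
    [[0,0,0],[25,0,0],-1],
    [[0,0,0],[24.5,0,0],-1],
    [[0,0,0],[0,0,0],-1],
  ],
)

```text
clock: 2.78
eef_pos: [561.8, 19.6, 60.4]
tool_rot: [-1.014, 1.566, -2.806]
force: [0.4, -0.5, 0.0]
width: 85.0
```

```bash
sed -i 's/w\*(i+1)\/n/w*i\/n/' h.py; python3 - <<'E'
from h import *
from cell import *
plan(read_state(),[566,27.3,61],toolR([0,0,-1],[.974,-.23,0]))
E
```

```text
rows 1 rot/row [0.6  0.14 0.23] dist 8.8
[-0.6  2.4 -8.4]
```

>>> jog_arm(
  series=[
    [[0,0,0],[-0.5,2.5,-8.5],-1],
    [[0,0,0],[0,0,0],1],
    [[0,0,0],[0,0,0],1],
    [[0,0,0],[0,0,0],1],
    [[0,0,0],[0,0,0],1],
    [[0,0,0],[0,0,0],1],
  ],
)

```text
clock: 3.52
eef_pos: [568.5, 29.1, 62.8]
tool_rot: [1.708, 1.57, -0.083]
force: [-0.7, 1.1, 5.2]
width: 20.5
```

>>> jog_arm(
  series=[
    [[0,0,0],[-40,0,0],1],
    [[0,0,0],[-40,0,0],1],
  ],
)

```text
clock: 3.78
eef_pos: [567.4, 29.1, 142.5]
tool_rot: [-1.307, 1.569, -3.097]
force: [0.6, -0.5, -0.6]
width: 21.0
```

```bash
python3 - <<'E'
from h import *
from cell import *
s=read_state();print(s["eef_pos"],s["width"])
plan(s,[472,300,143],toolR([0,0,-1],[.974,-.23,0]))
E
```

```text
[567.44430701  29.07537386 142.53957933] 21.025660171039647
rows 6 rot/row [0.12 0.01 0.02] dist 287.2
[ -0.  -25.4 -40.6]
[ -0.1 -25.4 -40.6]
[ -0.1 -25.5 -40.5]
[ -0.1 -25.6 -40.5]
[ -0.1 -25.7 -40.4]
[ -0.1 -25.8 -40.3]
```

>>> jog_arm(
  series=[
    [[0,0,0],[0,-25.5,-40.5],1],
    [[0,0,0],[0,-25.5,-40.5],1],
    [[0,0,0],[0,-25.5,-40.5],1],
    [[0,0,0],[0,-25.5,-40.5],1],
    [[0,0,0],[0,-25.5,-40.5],1],
    [[0,0,0],[0,-25.5,-40.5],1],
    [[0,0,0],[0,0,0],1],
    [[0,0,0],[0,0,0],1],
  ],
)

```text
clock: 4.78
eef_pos: [471.5, 299.0, 142.0]
tool_rot: [-0.122, 1.569, -1.912]
force: [0.5, -0.4, -1.2]
width: 20.7
```

>>> jog_arm(
  series=[
    [[0,0,0],[35,0,0],1],
    [[0,0,0],[35,0,0],1],
    [[0,0,0],[0,0,0],1],
    [[0,0,0],[0,0,0],0.2],
    [[0,0,0],[0,0,0],0.2],
    [[0,0,0],[0,0,0],0.2],
    [[0,0,0],[-40,0,0],0.2],
    [[0,0,0],[-40,0,0],0.2],
  ],
)

```text
clock: 5.78
eef_pos: [471.5, 299.6, 153.5]
tool_rot: [-0.654, 1.571, -2.444]
force: [-0.3, 0.6, -0.1]
width: 34.0
```

```bash
python3 - <<'E'
from h import *
from cell import *
s=read_state();print(s["eef_pos"],s["width"])
d=get_image("scene");cv2.imwrite("pics/s2.png",cv2.resize(d["img"][90:290,220:460,::-1],None,fx=2.5,fy=2.5))
d=get_image("top");P=cloud(d)
S=P[218:245,320:345].reshape(-1,3);S=S[(S[:,2]>50)&(S[:,2]<66)];print(len(S),S.mean(0) if len(S) else 0)
plan(s,[545,-45,115],toolR([0,0,-1],[.974,-.23,0]))
E
```

```text
[471.52093825 299.57110205 153.52912777] 34.02107606705109
80 [544.44185096 -45.78705094  58.8924036 ]
rows 7 rot/row [0.1 0.  0. ] dist 354.4
[ 5.5 21.  45.8]
[ 5.5 21.  45.7]
[ 5.5 21.1 45.7]
[ 5.5 21.2 45.6]
[ 5.5 21.3 45.6]
[ 5.5 21.4 45.6]
[ 5.5 21.4 45.5]
```

View pics/s2.png

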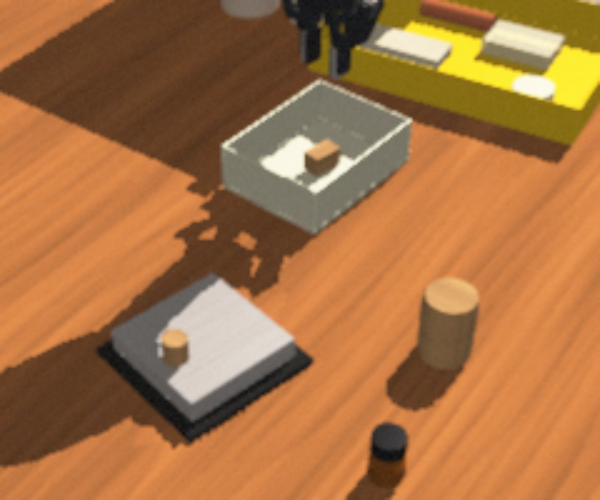

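The picture shows the brick in the tub at (322,155) and the stub still standing on the block at (175,347). Next is the stub.

>>> jog_arm(
  series=[
    [[0,0,0],[5.5,21,45.7],-0.4],
    [[0,0,0],[5.5,21,45.7],-0.4],
    [[0,0,0],[5.5,21,45.7],-0.4],
    [[0,0,0],[5.5,21.2,45.7],-0.4],
    [[0,0,0],[5.5,21.3,45.7],-0.4],
    [[0,0,0],[5.5,21.3,45.7],-0.4],
    [[0,0,0],[5.5,21.3,45.7],-0.4],
    [[0,0,0],[0,0,0],-0.4],
  ],
)

```text
clock: 6.88
eef_pos: [546.4, -50.9, 113.0]
tool_rot: [-0.033, 1.568, -1.832]
force: [-0.4, 0.7, -0.5]
width: 60.0
```

```bash
python3 - <<'E'
from h import *
from cell import *
s=read_state();print(s["eef_pos"],s["width"])
plan(s,[545,-45,62],toolR([0,0,-1],[.974,-.23,0]))
E
```

```text
[546.43033943 -50.86734085 113.033911  ] 59.95446883378324
rows 1 rot/row [0.22 0.18 0.01] dist 51.4
[51.  -2.7 -5.6]
```

>>> jog_arm(
  series=[
    [[0,0,0],[0,-2.7,-5.6],-0.4],
    [[0,0,0],[26,0,0],-0.4],
    [[0,0,0],[25,0,0],-0.4],
    [[0,0,0],[0,0,0],1],
    [[0,0,0],[0,0,0],1],
    [[0,0,0],[0,0,0],1],
    [[0,0,0],[0,0,0],1],
    [[0,0,0],[0,0,0],1],
  ],
)

```text
clock: 7.88
eef_pos: [545.9, -38.5, 63.8]
tool_rot: [1.965, 1.569, 0.175]
force: [-1.0, 0.8, 5.8]
width: 21.7
```

>>> jog_arm(
  series=[
    [[0,0,0],[-40,0,0],1],
    [[0,0,0],[-40,0,0],1],
    [[0,0,0],[0,0,0],1],
  ],
)

```text
clock: 8.25
eef_pos: [547.4, -39.1, 145.8]
tool_rot: [1.744, 1.564, -0.046]
force: [0.1, 0.2, -0.1]
width: 22.0
```

```bash
python3 - <<'E'
from h import *
from cell import *
s=read_state();print(s["eef_pos"],s["width"])
plan(s,[472,265,143],toolR([0,0,-1],[.974,-.23,0]),n=7)
E
```

```text
[547.36553674 -39.0870474  145.81606213] 22.00475101864402
rows 7 rot/row [ 0.1  -0.01 -0.05] dist 313.3
[  0.3 -20.  -40. ]
[  0.3 -20.1 -40. ]
[  0.3 -20.1 -40. ]
[  0.4 -20.2 -39.9]
[  0.4 -20.3 -39.9]
[  0.4 -20.3 -39.9]
[  0.4 -20.4 -39.8]
```

>>> jog_arm(
  series=[
    [[0,0,0],[0,-20.2,-40],1],
    [[0,0,0],[0,-20.2,-40],1],
    [[0,0,0],[0,-20.2,-40],1],
    [[0,0,0],[0,-20.2,-40],1],
    [[0,0,0],[0,-20.2,-40],1],
    [[0,0,0],[0,-20.2,-40],1],
    [[0,0,0],[0,-20.2,-40],1],
    [[0,0,0],[0,0,0],1],
  ],
)

```text
clock: 9.25
eef_pos: [466.1, 269.7, 142.1]
tool_rot: [-2.469, 1.568, 2.031]
force: [-0.1, -0.9, 0.2]
width: 21.7
```

>>> jog_arm(
  series=[
    [[0,0,0],[32,0,0],1],
    [[0,0,0],[32,0,0],1],
    [[0,0,0],[0,0,0],1],
    [[0,0,0],[0,0,0],0.2],
    [[0,0,0],[0,0,0],0.2],
    [[0,0,0],[0,0,0],0.2],
    [[0,0,0],[-50,0,0],0.2],
    [[0,0,0],[-50,0,0],0.2],
  ],
)

```text
clock: 10.25
eef_pos: [467.9, 265.2, 180.1]
tool_rot: [-0.874, 1.57, -2.664]
force: [1.7, 0.1, -0.4]
width: 34.0
```

```bash
python3 - <<'E'
from h import *
from cell import *
np.set_printoptions(precision=2,suppress=True)
s=read_state();print(s["eef_pos"],s["width"])
d=get_image("scene");cv2.imwrite("pics/s3.png",cv2.resize(d["img"][90:290,220:460,::-1],None,fx=2.5,fy=2.5))
d=get_image("top");P=cloud(d);im=d["img"].astype(int)
S=P[190:260,435:490].reshape(-1,3);I=im[190:260,435:490].reshape(-1,3);k=(S[:,2]>140)&(S[:,2]<205)&(I[:,0]>I[:,2]+25)
print(cyl(S[k],12,160.,np.array([545,-312,145.]),np.array([589,-332,200.])))
a=np.array([.643,-.24,.73]);a/=np.linalg.norm(a);h=np.array([a[0],a[1],0]);h/=np.linalg.norm(h)
n=h*a[2]-np.array([0,0,1])*np.hypot(a[0],a[1])
y=np.cross([0,0,1],h)
R0=Ro.from_euler("xyz",s["tool_rot"]).as_matrix();print(R0)
for sg in(1,-1): print(sg,np.degrees(Ro.from_matrix(R0.T@toolR(n,sg*y)).magnitude()))
E
```

```text
[467.89 265.16 180.14] 33.955822429730645
(array([ 560.59, -322.45,  160.  ]), array([ 0.64, -0.24,  0.73]), np.float64(2.1237463745111755))
[[-0.    0.98 -0.22]
 [-0.   -0.22 -0.98]
 [-1.   -0.    0.  ]]
1 92.38581659340232
-1 105.88356801584528
```

View pics/s3.png

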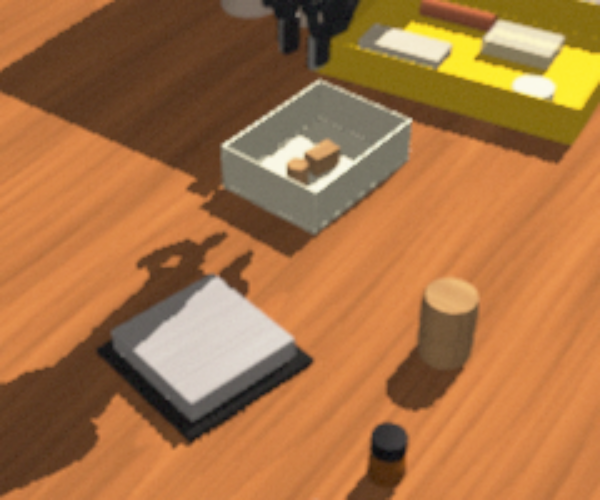

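Both offcuts are now in the tub, at (322,152) and (298,168), and the block is bare. Next I'll hover over the handle with the jaws across it.

```bash
cat > m.py <<'E'
from h import *
from cell import *
np.set_printoptions(precision=2,suppress=True)
H=np.array([.936,-.352,0]);Z=np.array([0,0,1.]);Y=np.cross(Z,H)
C=np.array([560.7,-322.6,160.]);A=np.array([.643,-.24,.73]);A/=np.linalg.norm(A)
def pose(th,s,back):   # tool tilted th deg outward, grasp at s mm from tip, TCP backed off
    x=np.sin(np.radians(th))*H-np.cos(np.radians(th))*Z
    return C+A*(s-161)-x*(6+back),toolR(x,Y)
E
python3 - <<'E'
from m import *
s=read_state();print(s["qpos"],s["eef_pos"])
plan(s,*pose(0,165,110),n=16)
E
```

```text
[-0.42  0.57 -0.21  1.9   0.18  0.68 -0.97] [471.05 267.27 184.26]
rows 16 rot/row [-5.12 -0.   -0.04] dist 605.4
[-6.1 13.7 34.7]
[-6.1 10.6 35.8]
[-6.1  7.3 36.6]
[-6.1  4.  37.1]
[-6.1  0.7 37.3]
[-6.1 -2.7 37.3]
[-6.1 -6.  36.9]
[-6.1 -9.3 36.2]
[ -6.1 -12.5  35.2]
[ -6.1 -15.6  34. ]
[ -6.  -18.5  32.4]
[ -6.  -21.4  30.6]
[ -6.  -24.   28.6]
[ -6.  -26.5  26.4]
[ -6.  -28.7  23.9]
[ -5.9 -30.8  21.2]
```

>>> jog_arm(
  series=[
    [[-5.1,0,0],[-6,13.7,34.7],0],
    [[-5.1,0,0],[-6,10.6,35.8],-0.5],
    [[-5.1,0,0],[-6,7.3,36.6],-1],
    [[-5.1,0,0],[-6,4,37],-1],
    [[-5.1,0,0],[-6,0.7,37.3],-1],
    [[-5.1,0,0],[-6,-2.7,37.3],-1],
    [[-5.1,0,0],[-6,-6,37],-1],
    [[-5.1,0,0],[-6,-9.3,36.2],-1],
  ],
)

```text
clock: 11.35
eef_pos: [514.1, -31.2, 226.9]
tool_rot: [-0.836, 1.571, -1.911]
force: [-0.2, -0.4, 0.5]
width: 85.2
```

>>> jog_arm(
  series=[
    [[-5.1,0,0],[-6,-12.5,35.2],-1],
    [[-5.1,0,0],[-6,-15.6,34],-1],
    [[-5.1,0,0],[-6,-18.5,32.4],-1],
    [[-5.1,0,0],[-6,-21.4,30.6],-1],
    [[-5.1,0,0],[-6,-24,28.6],-1],
    [[-5.1,0,0],[-6,-26.5,26.4],-1],
    [[-5.1,0,0],[-6,-28.7,24],-1],
    [[-5.1,0,0],[-6,-30.8,21.2],-1],
  ],
)

```text
clock: 12.35
eef_pos: [558.8, -326.7, 274.6]
tool_rot: [-2.866, 1.57, 3.054]
force: [0.5, -0.0, 0.8]
width: 85.0
```

```bash
python3 - <<'E'
from m import *
s=read_state();print(s["qpos"],s["eef_pos"])
plan(s,*pose(0,165,110));plan(s,*pose(20,165,110))
E
```

```text
[ 0.86  0.68 -0.66  1.49  0.44  1.12  1.32] [ 558.81 -326.75  274.65]
rows 1 rot/row [-0.21 -0.02  0.01] dist 6.9
[-4.3  4.6  3. ]
rows 3 rot/row [-0.07 -6.67  0.01] dist 37.0
[  0.9   1.5 -12.2]
[ -0.5   1.5 -12.2]
[ -1.9   1.5 -12.1]
```

>>> jog_arm(
  series=[
    [[0,-6.7,0],[-4,1.5,-12],-1],
    [[0,-6.7,0],[-2,1.5,-12],-1],
    [[0,-6.7,0],[-2,1.5,-12],-1],
    [[0,0,0],[0,0,0],-1],
  ],
)

```text
clock: 12.85
eef_pos: [522.7, -307.2, 277.1]
tool_rot: [-0.006, 1.225, -0.371]
force: [0.8, -0.7, -0.0]
width: 85.3
```

```bash
python3 - <<'E'
from m import *
s=read_state();print(s["qpos"],s["eef_pos"])
plan(s,*pose(20,165,110));plan(s,*pose(20,165,0),n=3);plan(s,*pose(40,165,110))
d=get_image("wrist");cv2.imwrite("pics/w4.png",d["img"][:,:,::-1]);P=cloud(d)
S=P.reshape(-1,3);I=d["img"].reshape(-1,3).astype(int)
r=np.linalg.norm(np.cross(S-C,A),axis=1);t=(S-C)@A
k=(r<25)&(t>-25)&(t<50)&(S[:,2]>120);print(k.sum())
if k.sum()>50: print(cyl(S[k],12,160.,C,C+A*30))
E
```

```text
[ 0.97  0.48 -0.66  1.92  0.54  0.54  1.2 ] [ 522.71 -307.18  277.11]
rows 1 rot/row [-0.29 -0.2   0.22] dist 6.7
[ 6.3 -1.   2.1]
rows 3 rot/row [-0.1  -0.07  0.07] dist 116.3
[38.8 -0.2  0.8]
[38.8 -0.2  0.8]
[38.8 -0.3  0.7]
rows 3 rot/row [-0.08 -6.73  0.09] dist 39.9
[  4.5  -0.4 -12.5]
[  3.   -0.4 -13. ]
[  1.4  -0.4 -13.2]
2806
(array([ 559.21, -321.62,  160.  ]), array([ 0.64, -0.24,  0.73]), np.float64(0.5534382367004503))
```

View pics/w4.png

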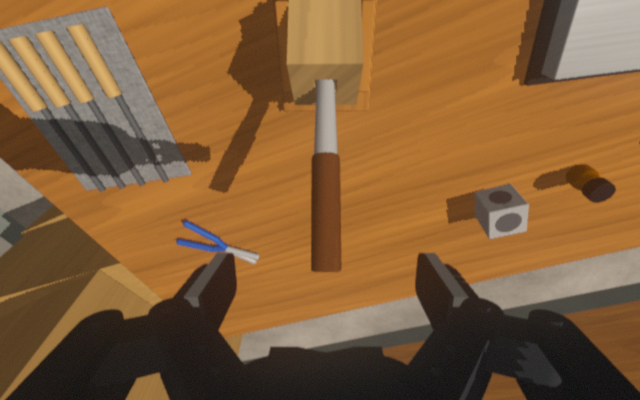

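The wrist picture shows the handle centred between the fingers at column 326, with the pads at 222 and 430. The cylinder fit agrees within 1.5 mm, so I'll descend.

>>> jog_arm(
  series=[
    [[0,0,0],[29,0,0],-1],
    [[0,0,0],[29,0,0],-1],
    [[0,0,0],[29,0,0],-1],
    [[0,0,0],[0,0,0],-1],
  ],
)

```text
clock: 13.4
eef_pos: [555.5, -318.9, 195.0]
tool_rot: [0.001, 1.223, -0.364]
force: [0.1, -0.3, -1.0]
width: 85.4
```

```bash
python3 - <<'E'
from m import *
C[:]=559.7,-321.9,160
s=read_state();print(s["qpos"],s["eef_pos"],s["force"])
plan(s,*pose(20,165,0))
E
```

```text
[ 0.83  0.61 -0.49  1.92  0.68  0.39  1.07] [ 555.51 -318.88  194.98] [ 0.12 -0.34 -0.96]
rows 1 rot/row [-0.33 -0.07  0.09] dist 27.1
[26.8 -1.3 -3.7]
```

>>> jog_arm(
  series=[
    [[0,0,0],[14,-1,-3.5],-1],
    [[0,0,0],[13,0,0],-1],
    [[0,0,0],[0,0,0],-1],
    [[0,0,0],[0,0,0],1],
    [[0,0,0],[0,0,0],1],
    [[0,0,0],[0,0,0],1],
    [[0,0,0],[0,0,0],1],
    [[0,0,0],[0,0,0],1],
  ],
)

```text
clock: 14.4
eef_pos: [560.1, -322.3, 170.7]
tool_rot: [-0.001, 1.219, -0.367]
force: [0.3, -0.9, 2.4]
width: 22.2
```

```bash
python3 - <<'E'
from m import *
s=read_state();print(s["qpos"],s["eef_pos"],s["force"],s["torque"],s["width"])
R=Ro.from_euler("xyz",s["tool_rot"]).as_matrix()
print("A in tool",R.T@A, "H",R.T@H)
E
```

```text
[ 0.79  0.65 -0.44  1.93  0.73  0.33  1.02] [ 560.12 -322.32  170.67] [ 0.31 -0.86  2.36] [ 0.03  0.29 -0.02] 22.2452214834694
A in tool [-0.45  0.01  0.89] H [0.34 0.01 0.94]
```

>>> jog_arm(
  series=[
    [[0,0,0],[-5,0,9],1],
    [[0,0,0],[-5,0,9],1],
    [[0,0,0],[-5,0,9],1],
  ],
)

```text
clock: 14.78
eef_pos: [579.5, -329.5, 194.3]
tool_rot: [0.001, 1.22, -0.365]
force: [-0.3, 0.7, -2.9]
width: 22.5
```

>>> jog_arm(
  series=[
    [[0,0,0],[-6,0,11],1],
    [[0,0,0],[-6,0,11],1],
    [[0,0,0],[-6,0,11],1],
    [[0,0,0],[-6,0,11],1],
    [[0,0,0],[0,0,0],1],
  ],
)

```text
clock: 15.4
eef_pos: [610.9, -341.4, 232.5]
tool_rot: [0.001, 1.218, -0.365]
force: [-0.9, -0.1, -3.2]
width: 22.2
```

```bash
python3 - <<'E'
from m import *
s=read_state();print(s["qpos"],s["eef_pos"],s["force"],s["torque"],s["width"])
E
```

```text
[ 0.85  0.65 -0.58  1.73  0.62  0.56  1.15] [ 610.94 -341.41  232.51] [-0.92 -0.09 -3.2 ] [ 0.19  0.5  -0.03] 22.218778338931603
```

>>> jog_arm(
  series=[
    [[0,0,0],[-28,0,10],1],
    [[0,0,0],[-28,0,10],1],
    [[0,0,0],[0,0,0],1],
  ],
)

```text
clock: 15.78
eef_pos: [610.4, -341.1, 293.1]
tool_rot: [-0.001, 1.216, -0.367]
force: [1.1, 0.3, -3.3]
width: 22.1
```

```bash
python3 - <<'E'
from m import *
s=read_state();print(s["qpos"],s["eef_pos"])
g=np.array([1,0,0.]);th=np.radians(27.3);x=-np.sin(th)*g-np.cos(th)*Z
plan(s,np.array([545,-9,188])+55*g-6*x,toolR(x,np.cross(Z,g)),n=12)
E
```

```text
[ 0.9   0.59 -0.66  1.67  0.55  0.69  1.22] [ 610.41 -341.08  293.09]
rows 12 rot/row [-1.8   3.92 -0.11] dist 346.8
[  4.1  25.6 -12.7]
[  4.9  26.  -11.6]
[  5.6  26.4 -10.4]
[ 6.3 26.7 -9.2]
[ 6.8 27.  -7.9]
[ 7.2 27.2 -6.6]
[ 7.6 27.4 -5.2]
[ 7.8 27.6 -3.8]
[ 8.  27.7 -2.4]
[ 8.1 27.7 -1. ]
[ 8.  27.8  0.4]
[ 7.9 27.7  1.8]
```

>>> jog_arm(
  series=[
    [[-1.8,3.9,0],[4,25.6,-12.7],1],
    [[-1.8,3.9,0],[5,26,-11.6],1],
    [[-1.8,3.9,0],[5.6,26.4,-10.4],1],
    [[-1.8,3.9,0],[6.3,26.7,-9.2],1],
    [[-1.8,3.9,0],[6.8,27,-8],1],
    [[-1.8,3.9,0],[7.2,27.2,-6.6],1],
    [[-1.8,3.9,0],[7.6,27.4,-5.2],1],
    [[-1.8,3.9,0],[7.8,27.6,-3.8],1],
  ],
)

```text
clock: 16.77
eef_pos: [603.1, -118.4, 224.0]
tool_rot: [-3.044, 1.367, 3.12]
force: [0.5, 0.7, -3.0]
width: 22.0
```

>>> jog_arm(
  series=[
    [[-1.8,3.9,0],[8,27.7,-2.4],1],
    [[-1.8,3.9,0],[8,27.7,-1],1],
    [[-1.8,3.9,0],[8,27.8,0.4],1],
    [[-1.8,3.9,0],[8,27.7,1.8],1],
    [[0,0,0],[0,0,0],1],
    [[0,0,0],[0,0,0],1],
  ],
)

```text
clock: 17.52
eef_pos: [601.0, -8.5, 193.6]
tool_rot: [3.097, 1.098, 3.101]
force: [-0.5, 0.3, -2.8]
width: 22.2
```

```bash
cat > chk.py <<'E'
from m import *
import sys
s=read_state();print(s["clock"],s["qpos"],s["eef_pos"],s["force"],s["width"])
R=Ro.from_euler("xyz",s["tool_rot"]).as_matrix()
for nm in("scene","wrist","top"):
    d=get_image(nm);P=cloud(d);S=P.reshape(-1,3);I=d["img"].reshape(-1,3).astype(int)
    if nm!="top":cv2.imwrite(f"pics/{nm}_{sys.argv[1]}.png",d["img"][:,:,::-1])
    G=s["eef_pos"]+6*R[:,0]; 
    # shaft points: box on the tip side of the gripper, height about the grasp
    k=(S[:,0]<G[0]-48)&(S[:,0]>G[0]-200)&(abs(S[:,1]-G[1])<45)&(abs(S[:,2]-G[2])<45)
    if k.sum()<30: print(nm,k.sum());continue
    Q=S[k]
    def res(p):  # axis y=p0+p1*(x-x0), z=p2+p3*(x-x0); radius tapers 10 at s=125 to 7 at tip
        c=np.array([G[0],p[0],p[2]]);a=np.array([1,p[1],p[3]]);a/=np.linalg.norm(a);t=(Q-c)@a
        return np.linalg.norm(np.cross(Q-c,a),axis=1)-np.clip(7+3*(t+165)/125,7,10)
    o=least_squares(res,[G[1],0,G[2],0],loss="soft_l1");p=o.x
    a=np.array([1,p[1],p[3]]);a/=np.linalg.norm(a);c=np.array([G[0],p[0],p[2]]);t=(Q-c)@a
    rad=np.linalg.norm(np.cross(Q-c,a),axis=1);tt=np.percentile(t[rad<12],1)
    print(nm,k.sum(),"axis",a,"tilt deg",np.degrees(np.arcsin(a[2])),"tip t",tt,"mid",c+a*(tt+110),"rms",np.sqrt(np.mean(o.fun**2)))
E
python3 chk.py a
```

```text
17.525 [ 0.3   0.96 -0.68  1.27  0.4   1.55  1.19] [600.96  -8.54 193.55] [-0.51  0.31 -2.75] 22.196491997980708
scene 355 axis [1. 0. 0.] tilt deg 0.21945606163337886 tip t -164.85016125956233 mid [543.38  -8.87 185.38] rms 1.0976118643849342
wrist 5591 axis [1.   0.   0.01] tilt deg 0.3747591942902345 tip t -141.44989628801753 mid [566.78  -8.81 186.76] rms 0.49427062220962914
top 453 axis [ 1. -0. -0.] tilt deg -0.036519240567935304 tip t -165.7370179153822 mid [542.5   -9.99 186.53] rms 1.5806669940552684
```

>>> jog_arm(
  series=[
    [[0,0,0],[1.7,0,3.2],1],
    [[0,0,0],[0,0,0],1],
    [[0,0,0],[0,0,0],1],
    [[0,0,0],[0,0,0],1],
  ],
)

```text
clock: 18.18
eef_pos: [603.3, -7.6, 191.9]
tool_rot: [3.093, 1.099, 3.098]
force: [0.1, -0.2, -3.2]
width: 22.1
```

```bash
python3 chk.py b
```

```text
18.175 [ 0.3   0.96 -0.68  1.26  0.4   1.55  1.19] [603.28  -7.64 191.93] [ 0.05 -0.21 -3.16] 22.102900290251533
scene 368 axis [1. 0. 0.] tilt deg 0.18137117696943442 tip t -165.91627717455307 mid [544.64  -7.58 183.8 ] rms 1.0257136033339316
wrist 5609 axis [1.   0.   0.01] tilt deg 0.36801366947737685 tip t -141.53685499771862 mid [569.02  -7.37 184.51] rms 0.48797697576036975
top 464 axis [1.   0.   0.01] tilt deg 0.4532228112862323 tip t -166.59291800521243 mid [543.97  -8.36 184.08] rms 1.4382456151328087
```

View pics/scene_b.png

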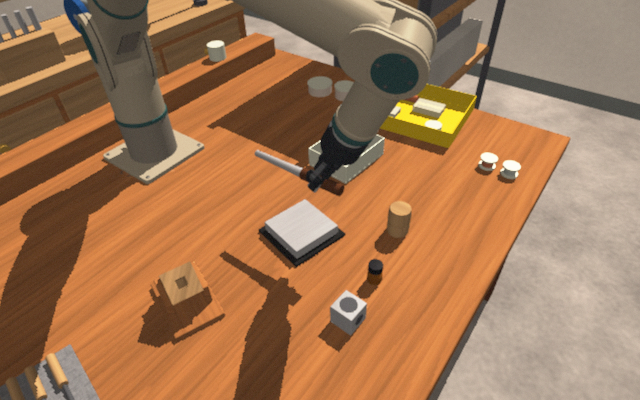

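The scene shows the mandrel held level from (256,152) to (340,188). The block is clear at (302,230), the bore is empty at (183,283), and the bystanders are where they were. Handing in.

```bash
python3 -c "
from cell import *
print(finish_job())"
```

```text
the job is handed in; nothing more can be done
None
```

The job is handed in, at about 18 s of the 61 s allowed. Both offcuts are in the scrap tub, the brick first and then the stub. After that I drew the mandrel out of its stand, turned it level and left it held over the block.

**Last checks:**
- **Position:** the mandrel's middle measured about (544, −8, 184) mm. The target was (545, −9, 183), so it is about 151 mm above the block top.
- **Level:** its tilt is under 0.5° in all three cameras.
- **Grip:** the gripper opening is steady at 22 mm. It read 1.5–2 mm low on all three objects; the handle is 24 mm.
- **Forces:** the force readings I took were at most about 6 N.
- **Other things:** in the last picture the cube, jar and mallet head are where they were, and the block is clear.

**Disagreements:**
- The wrist camera's value for the middle was about 25 mm off along the mandrel's length. I took this to be the tip lying outside its view and used the scene and top cameras, which agree within 1 mm.
- In the last picture the arm hides most of the tub. That both pieces are inside rests on the picture taken just after the second drop.

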